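Reset the tripped switches of a parts stall's test supply, main one first

ROBOT

A 6-joint arm with a two-finger parallel gripper is mounted at the origin on the work surface. World frame = base frame: x ahead of the robot, y to its left, z up, the work surface at z = 0. Lengths are in m, angles in degrees, forces in N, time in s.
With the tool pointing down it reaches from about 0.3 to 0.75 m from the base axis. Payload 8.5 kg.
Tool frame: the origin (TCP) lies midway between the tips of the shut fingers; the grasp point (between the pads) lies 19 mm behind it; z points along the fingers, y is the line along which they close (so a half turn about z gives the same grasp; the last joint's range is limited). The gripper opens to 85 mm and grips with 20 to 120 N. Pads are 22 mm wide; open, the fingers measure 114 mm over their backs; the gripper's body (76 mm by 85 mm) begins 54 mm behind the grasp point. The pads swing forward as they close: fully open they stand 13 mm farther back than shut.
Start: joints at [63.982, 21.807, 74.336, -0, 83.858, -12.336], TCP at [0.13, 0.534, 0.231] pointing down, gripper open.
Joint ranges: [-178.18, 178.18], [-50.72, 133.34], [12.68, 142.11], [-81.47, 261.47], [9.98, 163.14], [-165.26, 165.26]. Speed limits (degrees/s): [136.94, 136.94, 180, 180, 180, 180].

INTERFACE

Orientations are given as a 3x3 rotation matrix whose columns are the frame's x, y, z axes.
In Python, from rig import env gives the robot as it stands. The module is installed in compiled form; this text tells all that it offers.
- The arm moves only by the tool jog_arm, never from a script. Its argument "targets" is a list of rows, each a list of 6 numbers: the shift along the tool's x, y, z in cm, then the turn, a rotation vector about the tool's x, y, z in degrees. A call has 1 to 8 rows; each row is the pose to reach, as a shift and turn from the pose commanded when the call began, along the tool's axes at that moment; what a row does not reach only later rows make up. A row lasts 1/12 s, in which the tool goes at most 41.7 mm and 7.16 degrees, less where a joint would pass 70% of its speed; a pose out of reach is approached as far as the arm can. A call with a gripper value outside its range is refused whole. "hand" is the opening, from 0 (shut) to 1 (fully open), set as the call begins (left out, the last holds). The fingers move at their own pace and stop on an object; "newtons" is the grip in N (left out, the last holds). Time passes only in rows, so rows that repeat a pose let the fingers close. It gives the time, the measured TCP pose, the force, the opening and the grip force at its end, in the units of the state.
- env.observe(): the state, without advancing time (a new reading comes with each control period).
- env.get_image(name): name is "side" or "top"; returns a dict with "frame" (420x560x3 uint8, red, green, blue), "depth" (420x560 float32, m along the optical axis (not along the pixel's ray), 0 where there is no reading), "fovy" (degrees; the focal length in pixels is half the picture's height over the tangent of half this angle, whatever the lens; pixels are square), "cx", "cy" (the principal point, pixels), "k1" (the pictures are not rectified: a ray, as slopes to the right and down, at radius r is drawn at 1 + k1 r^2 times it, then the intrinsics apply), "cam_to_world" (4x4, takes a point from camera to world coordinates). Camera axes: x right, y down, z forward; pixel columns grow to the right and rows downward; lengths in m; the calibration is good to about 2 mm. A picture is of the moment at which its call begins.
- env.close_job(): hands the job in; it is judged then, once.
Trained networks look in the newest picture that a camera, given by its name, has taken for a name from the list of things; names that differ only in an ending like _2 or _b are one class to them, and where a whole thing is asked for, a point or a joint stands for the part that bears it (a point fixed in the world has none). Each returns a list of dicts, best first, with "score" (0 to 1); they miss things now and then, are a little off and sometimes report something else, mostly with a low value. They report only what shows in the picture. A call takes as long as a camera call. They do not tell look-alikes from the thing itself.
- env.regions_of(camera, target): "pixels" (420x560 bool, what is visible of it) and "point" ([row, column] in pixels, amid what is visible of it).
The state is a dict: "time_s": time; "q": joint angles; "qvel": joint speeds; "joint_efforts": joint torques, N m; "position": TCP position; "tool_rot": TCP orientation; "ft_force": force on the tool from outside, world axes, zero at the start; "wrist_torque": the same for the moment, N m; "grip_width": finger opening in m; "gripper_force": force on a finger pad.
Only numpy, scipy, OpenCV 4.12 (cv2) and the standard library are available. Lean on these libraries where they do the work, as an engineer would, in place of code of your own. Each camera call takes 0.05 s, during which the arm holds its last target. There are 200 camera calls.

TASK

The three trip switches in the test supply box have popped out: with a fingertip, gently press in their brown reset buttons so that they stay in, first the wide mushroom button (the main), then the square one, then the small round one. Only press: do not lift or pull any switch out of its socket, do not ram the buttons, and leave the coil, the distributor cap and the ignition module where they stand.

Things in the scene. Friction and masses are not known exactly. Their poses are not given: they have to be found in the camera images.
- supply_box: dark steel low supply box fixed to the table, 140 (x) x 370 (y) x 40 mm high; origin at the centre of its underside on the table. On its top are three sockets in a row along its y axis, at y = -115, 0 and +115 mm: square aluminium frames 8 mm high, 60 mm inside. It never moves during a run, but its place and yaw differ between runs. Which trip switch stands in which socket also differs.
- wide_unit: plug-in trip switch with a broad round mushroom button, 42 mm across at its rim: a loose grey plastic block 56 x 56 x 45 mm high standing in a socket with 2 mm play all round, about 0.25 kg; origin at the centre of its underside (40 mm above the table when seated), z up. The button is in the middle of its top face.
- square_unit: plug-in trip switch with a square button, 28 x 28 mm: a loose grey plastic block 56 x 56 x 45 mm high standing in a socket with 2 mm play all round, about 0.25 kg; origin at the centre of its underside (40 mm above the table when seated), z up. The button is in the middle of its top face.
- small_unit: plug-in trip switch with a small round button, 18 mm across: a loose grey plastic block 56 x 56 x 45 mm high standing in a socket with 2 mm play all round, about 0.25 kg; origin at the centre of its underside (40 mm above the table when seated), z up. The button is in the middle of its top face.
- wide_top (a point): centre of the flat top of the brown reset button of wide_unit (a broad round mushroom button, 42 mm across at its rim); 20 mm above the block's top (105 mm above the table) when fully out, 8 mm above it when fully in. It moves with the button.
- wide_button (a joint): how far that button is in, m: 0 to 0.002 at the start (popped out), 0.012 at its stop; counts as in beyond 0.007. Moves straight down; 3 N starts it, 5 to 6 N brings it to the stop, where its cap gives up to 5 mm more on a cushion spring (yields at 7 N, ends at 14 N; over 25 N is ramming). It stays where it is left; only the cushion springs back.
- square_top (a point): centre of the flat top of the brown reset button of square_unit (a square button, 28 x 28 mm); 20 mm above the block's top (105 mm above the table) when fully out, 8 mm above it when fully in. It moves with the button.
- square_button (a joint): how far that button is in, m: 0 to 0.002 at the start (popped out), 0.012 at its stop; counts as in beyond 0.007. Moves straight down; 3 N starts it, 5 to 6 N brings it to the stop, where its cap gives up to 5 mm more on a cushion spring (yields at 7 N, ends at 14 N; over 25 N is ramming). It stays where it is left; only the cushion springs back.
- small_top (a point): centre of the flat top of the brown reset button of small_unit (a small round button, 18 mm across); 20 mm above the block's top (105 mm above the table) when fully out, 8 mm above it when fully in. It moves with the button.
- small_button (a joint): how far that button is in, m: 0 to 0.002 at the start (popped out), 0.012 at its stop; counts as in beyond 0.007. Moves straight down; 3 N starts it, 5 to 6 N brings it to the stop, where its cap gives up to 5 mm more on a cushion spring (yields at 7 N, ends at 14 N; over 25 N is ramming). It stays where it is left; only the cushion springs back.
- coil: loose upright ignition coil, aluminium can 54 mm across, 125 mm tall with brown neck; origin at the centre of its underside. Bystander, beyond the supply box.
- cap: loose brown distributor cap, 72 mm across, 70 mm tall with five towers; origin at the centre of its underside. Bystander, beyond the supply box.
- relay: loose finned aluminium ignition module, 45 x 60 x 28 mm; origin at the centre of its underside. Bystander, on the robot's side of the supply box.
Things that resemble listed ones, but are neither listed nor needed, are in the scene too. Leave any purple or yellow look-alike of the square_unit alone.

How it is judged (in metres and radians):
On the way, in this order (a step that is already met when the one before it is completed fails the run):
1. the wide button has been pushed in (value of joint wide_button above 0.007 m), for 0.1 s.
2. the square button has been pushed in (value of joint square_button above 0.007 m), for 0.1 s.
3. the small button has been pushed in (value of joint small_button above 0.007 m), for 0.1 s.
At the end, for the whole second after the job is handed in: all three buttons are more than 7 mm in (of 12 mm), the three switches sit upright and still in their sockets (raised less than 4 mm), and the coil, cap and module are within 20 mm of where they stood (value of joint each of wide_button, square_button, small_button above 0.007 m and z of each of wide_unit, square_unit, small_unit in the frame of supply_box below 0.044 m and angle between each of wide_unit, square_unit, small_unit's own z axis and vertical below 0.06 rad and linear speed of each of wide_unit, square_unit, small_unit below 0.02 m/s and distance of each of coil, cap, relay from where it was at the start of the episode below 0.02 m); the robot touches nothing.
It fails at once if the square button is pushed (beyond 5 mm) before the wide one is in (value of joint square_button above 0.005 m and value of joint wide_button below 0.007 m).
It fails at once if the small button is pushed (beyond 5 mm) before the wide and square ones are in (value of joint small_button above 0.005 m and value of joint any of wide_button, square_button below 0.007 m).
It fails at once if a switch or its button is pressed or squeezed with more than 25 N (contact force between any of the fingers, the arm and wide_unit above 25 N or contact force between any of the fingers, the arm and square_unit above 25 N or contact force between any of the fingers, the arm and small_unit above 25 N).
It fails at once if a switch is lifted or shifted by more than 10 mm (distance of any of wide_unit, square_unit, small_unit from where it was at the start of the episode above 0.01 m).
It fails at once if the coil, cap or module is moved by more than 20 mm or tipped over (distance of any of coil, cap, relay from where it was at the start of the episode above 0.02 m or angle between any of coil, cap, relay's own z axis and vertical above 0.4 rad).
It also fails if it takes over 48 s, if anything falls off the work surface, if the arm or the gripper's body presses on something with over 40 N, if the wrist force passes 120 N, or if a joint passes its speed limit or range.

## Working session

There is one attempt and no reset: what is moved stays moved. The work goes in short steps, Python scripts to look and compute and a tool call to move; the robot and the scene stay as the last step left them, time stands still between calls to the robot, and variables do not carry over. Pictures are saved under pics/ and viewed, at most 10 in all, crops included, and the job is handed in when it is done.

Besides the shell and the picture viewer there is one more tool, called after "Request:" by a JSON object that holds its "op" and its "data". jog_arm: Moves the arm, as the interface text tells. Its arguments: {"type":"object","properties":{"targets":{"type":"array","items":{"type":"array","items":{"type":"number"}}},"hand":{"type":"number"},"newtons":{"type":"number"}},"required":["targets"]}

```bash
mkdir -p pics; cat > h.py <<'E'
import numpy as np, cv2
from rig import env
def world(im,rc):
    rc=np.atleast_2d(rc).astype(float); h=im["frame"].shape[0]
    f=h/2/np.tan(np.radians(im["fovy"])/2)
    K=np.array([[f,0,im["cx"]],[0,f,im["cy"]],[0,0,1]])
    n=cv2.undistortPoints(rc[:,::-1].reshape(-1,1,2).copy(),K,np.array([im["k1"],0,0,0,0.])).reshape(-1,2)
    d=im["depth"][rc[:,0].round().astype(int),rc[:,1].round().astype(int)]
    P=np.c_[n*d[:,None],d,np.ones(len(d))]
    return (P@np.array(im["cam_to_world"]).T)[:,:3],d
E
python3 - <<'E'
from h import *
for c in("top","side"):
    im=env.get_image(c); cv2.imwrite(f"pics/{c}1.png",im["frame"][:,:,::-1])
    print(c,np.round(im["cam_to_world"],3).tolist())
    for t in("wide_unit","square_unit","small_unit","wide_top","square_top","small_top","supply_box","relay","coil","cap"):
        for r in env.regions_of(c,t)[:3]:
            rc=np.argwhere(r["pixels"]); P,d=world(im,rc); P=P[d>0]
            if len(P): print(t,round(r["score"],2),np.round(r["point"]),len(P),np.round(np.median(P,0),3),"zmax",np.percentile(P[:,2],95).round(3))
s=env.observe(); print(s["time_s"],np.round(s["tool_rot"],3).tolist(),s["ft_force"])
E
```

```text
top [[0.01, -0.986, 0.164, 0.421], [-1.0, -0.011, -0.003, 0.04], [0.004, -0.164, -0.986, 0.812], [0.0, 0.0, 0.0, 1.0]]
wide_unit 0.97 [201. 239.] 940 [0.567 0.1   0.087] zmax 0.106
wide_unit 0.19 [113. 277.] 952 [0.735 0.037 0.091] zmax 0.126
square_unit 0.97 [160. 380.] 960 [ 0.649 -0.168  0.046] zmax 0.067
square_unit 0.69 [222. 395.] 953 [ 0.532 -0.196  0.046] zmax 0.067
square_unit 0.63 [184. 299.] 1041 [ 0.6   -0.008  0.086] zmax 0.105
small_unit 0.87 [214. 183.] 991 [0.536 0.207 0.086] zmax 0.105
wide_top 0.77 [194. 242.] 412 [0.573 0.102 0.104] zmax 0.107
wide_top 0.72 [215. 184.] 960 [0.536 0.208 0.086] zmax 0.105
wide_top 0.19 [252. 292.] 717 [0.471 0.007 0.024] zmax 0.031
square_top 0.78 [302. 320.] 245 [ 0.378 -0.048  0.066] zmax 0.068
square_top 0.64 [179. 300.] 255 [ 0.605 -0.008  0.104] zmax 0.106
square_top 0.55 [162. 382.] 250 [ 0.654 -0.173  0.065] zmax 0.068
small_top 0.65 [208. 184.] 100 [0.54  0.21  0.105] zmax 0.107
supply_box 0.82 [210. 250.] 10248 [0.568 0.102 0.041] zmax 0.047
supply_box 0.48 [252. 293.] 678 [0.471 0.006 0.024] zmax 0.031
relay 0.87 [252. 294.
[... 612 characters left out ...]
 221.] 1010 [0.535 0.193 0.078] zmax 0.098
wide_top 0.87 [187. 261.] 304 [0.572 0.094 0.104] zmax 0.106
square_top 0.95 [297. 194.] 467 [ 0.376 -0.055  0.065] zmax 0.067
square_top 0.61 [324. 346.] 500 [ 0.533 -0.209  0.065] zmax 0.067
square_top 0.58 [213. 309.] 344 [ 0.605 -0.015  0.102] zmax 0.105
small_top 0.64 [170. 221.] 104 [0.541 0.205 0.098] zmax 0.106
supply_box 0.59 [232. 277.] 7711 [0.552 0.03  0.041] zmax 0.047
relay 0.59 [191. 260.] 275 [0.572 0.093 0.104] zmax 0.106
coil 0.82 [196. 352.] 1411 [0.739 0.021 0.068] zmax 0.121
cap 0.67 [183. 284.] 872 [0.674 0.173 0.041] zmax 0.066
1.1 [[-0.972, 0.237, 0.0], [0.237, 0.972, 0.0], [0.0, 0.0, -1.0]] [0.49811604 0.32881714 0.01347455]
```

View pics/top1.png

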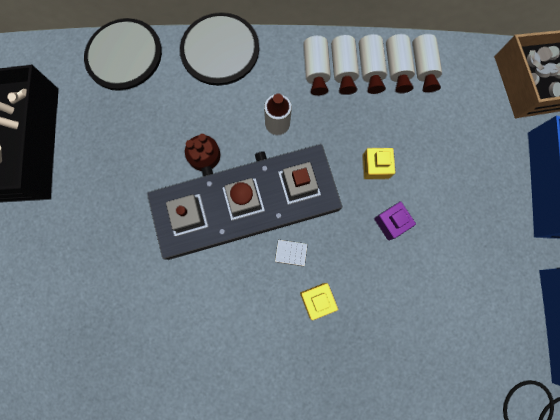

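```bash
python3 - <<'E'
from h import *
im=cv2.imread("pics/top1.png"); cv2.imwrite("pics/crop1.png",cv2.resize(im[130:270,140:340],None,fx=4,fy=4,interpolation=2))
for c in("top","side"):
    im=env.get_image(c)
    rc=np.argwhere(im["depth"]>0); P,d=world(im,rc)
    for n,x,y in(("wide",.573,.102),("sq",.605,-.008),("small",.541,.21)):
        m=(np.hypot(P[:,0]-x,P[:,1]-y)<.035)&(P[:,2]>.097)
        Q=P[m]; h=cv2.convexHull(Q[:,:2].astype(np.float32)); (cx,cy),r=cv2.minEnclosingCircle(h)
        print(c,n,len(Q),Q.mean(0).round(4),"mid",np.round(((Q.min(0)+Q.max(0))/2),4),"r",round(r,4),"z",np.percentile(Q[:,2],[10,50,90]).round(4))
    m=P[:,2]>.11; print("tallest others",[P[m&(P[:,0]<.7)].shape])
s=env.observe(); print(s["time_s"])
E
```

```text
top wide 405 [0.5731 0.1022 0.1043] mid [0.5735 0.102  0.103 ] r 0.0208 z [0.1026 0.1044 0.1061]
top sq 237 [ 0.6058 -0.0074  0.1042] mid [ 0.6061 -0.0073  0.103 ] r 0.0183 z [0.1025 0.1044 0.1063]
top small 81 [0.5404 0.211  0.105 ] mid [0.541  0.2118 0.1033] r 0.0091 z [0.1036 0.1052 0.1072]
tallest others [(219, 3)]
side wide 274 [0.573  0.0965 0.1033] mid [0.5747 0.1004 0.1018] r 0.022 z [0.0997 0.1039 0.1052]
side sq 228 [ 0.6062 -0.0125  0.103 ] mid [ 0.6081 -0.0098  0.1017] r 0.0186 z [0.0989 0.1039 0.1051]
side small 59 [0.5411 0.2077 0.1029] mid [0.5422 0.2099 0.1017] r 0.0092 z [0.0989 0.104  0.1055]
tallest others [(4476, 3)]
1.2
```

The top view shows the box with three brown-buttoned grey switches: small round at (row 211, col 182), wide at (194, 241) and square at (178, 301). There are four square candidates: brown on grey in the box (178,301), yellow (160,380), purple (220,397) and yellow (302,320). Only the first is brown and stands in a socket. I'll confirm it in the crop.

View pics/crop1.png

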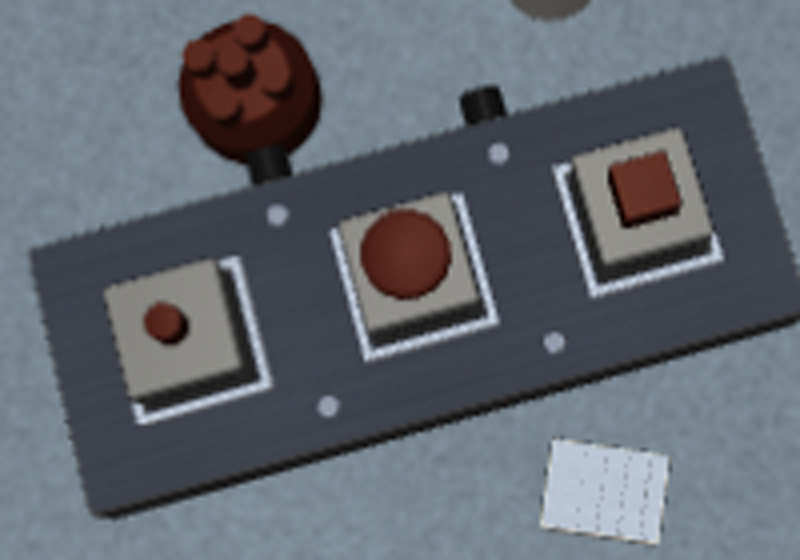

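Request:
{"op": "jog_arm", "data": {"targets": [[0,0,0,0,0,0],[0,0,0,0,0,0],[0,0,0,0,0,0]], "hand": 0}}

```text
time_s: 1.45
position: [0.1301, 0.5344, 0.2313]
tool_rot: [[-0.972, 0.237, 0.0], [0.237, 0.972, 0.0], [-0.0, 0.0, -1.0]]
ft_force: [0.2, 0.2, -0.7]
grip_width: 0.0517
gripper_force: 0.0
```

The crop confirms it: a brown square button on a grey block in the right socket, the mushroom in the middle and the small round one on the left. Targets are wide (0.5735, 0.102), square (0.606, -0.0075) and small (0.541, 0.211). Next I move above the wide one.

Request:
{"op": "jog_arm", "data": {"targets": [[-3.5,-2.1,0,0,0,0],[-7,-4.2,0,0,0,0],[-10.5,-6.2,0,0,0,0],[-14,-8.3,0,0,0,0],[-17.5,-10.3,0,0,0,0],[-21,-12.4,0,0,0,0],[-24.5,-14.5,0,0,0,0],[-27,-16,0,0,0,0]]}}

```text
time_s: 2.12
position: [0.3564, 0.3128, 0.2315]
tool_rot: [[-0.971, 0.238, 0.001], [0.238, 0.971, -0.0], [-0.001, -0.0, -1.0]]
ft_force: [0.3, 0.1, -0.3]
grip_width: 0.0003
gripper_force: 0.0
```

Request:
{"op": "jog_arm", "data": {"targets": [[-3.5,-2.1,0,0,0,0],[-7,-4.1,0,0,0,0],[-10.5,-6.1,0,0,0,0],[-14,-8.1,0,0,0,0],[-17.5,-10.1,0,0,0,0],[-21,-12.3,0,0,0,0],[-24.5,-14.5,0,0,0,0],[-26.3,-15.5,0,0,0,0]]}}

```text
time_s: 2.78
position: [0.5759, 0.0986, 0.2309]
tool_rot: [[-0.971, 0.239, 0.0], [0.239, 0.971, -0.001], [-0.001, -0.001, -1.0]]
ft_force: [0.4, -0.3, 0.5]
grip_width: 0.0
gripper_force: 0.0
```

Request:
{"op": "jog_arm", "data": {"targets": [[0,0,0,0,0,0],[0,0,0,0,0,0]]}}

```text
time_s: 2.95
position: [0.5737, 0.1015, 0.2308]
tool_rot: [[-0.971, 0.238, -0.001], [0.238, 0.971, 0.0], [0.001, -0.0, -1.0]]
ft_force: [-0.2, 1.4, -0.1]
grip_width: 0.0002
gripper_force: 0.0
```

Request:
{"op": "jog_arm", "data": {"targets": [[0,0,2.5,0,0,0],[0,0,5,0,0,0],[0,0,7.5,0,0,0],[0,0,9,0,0,0],[0,0,10.5,0,0,0],[0,0,11,0,0,0],[0,0,11.3,0,0,0],[0,0,11.3,0,0,0]]}}

```text
time_s: 3.62
position: [0.5732, 0.1029, 0.1186]
tool_rot: [[-0.972, 0.236, 0.0], [0.236, 0.972, 0.0], [-0.0, 0.0, -1.0]]
ft_force: [-0.4, 0.3, 0.1]
grip_width: 0.0
gripper_force: 0.0
```

Request:
{"op": "jog_arm", "data": {"targets": [[0,0,0.2,0,0,0],[0,0,0.4,0,0,0],[0,0,0.6,0,0,0],[0,0,0.8,0,0,0],[0,0,1.0,0,0,0],[0,0,1.2,0,0,0],[0,0,1.4,0,0,0],[0,0,1.4,0,0,0]]}}

```text
time_s: 4.28
position: [0.5732, 0.1022, 0.1038]
tool_rot: [[-0.972, 0.237, -0.001], [0.237, 0.972, -0.0], [0.001, -0.0, -1.0]]
ft_force: [0.2, 0.5, 0.5]
grip_width: 0.0003
gripper_force: 0.0
```

Request:
{"op": "jog_arm", "data": {"targets": [[0,0,0.15,0,0,0],[0,0,0.3,0,0,0],[0,0,0.45,0,0,0],[0,0,0.6,0,0,0],[0,0,0.75,0,0,0],[0,0,0.85,0,0,0],[0,0,0.95,0,0,0],[0,0,0.95,0,0,0]]}}

```text
time_s: 4.95
position: [0.5735, 0.1022, 0.0947]
tool_rot: [[-0.972, 0.237, 0.0], [0.237, 0.972, -0.0], [-0.0, 0.0, -1.0]]
ft_force: [-0.8, -1.3, 2.6]
grip_width: 0.0
gripper_force: 1.2
```

Request:
{"op": "jog_arm", "data": {"targets": [[0,0,0.07,0,0,0],[0,0,0.15,0,0,0],[0,0,0.22,0,0,0],[0,0,0.3,0,0,0],[0,0,0.3,0,0,0]]}}

```text
time_s: 5.37
position: [0.5736, 0.1022, 0.0922]
tool_rot: [[-0.972, 0.237, 0.001], [0.237, 0.972, -0.0], [-0.001, 0.0, -1.0]]
ft_force: [-2.4, -0.1, 8.2]
grip_width: -0.0
gripper_force: 4.1
```

Request:
{"op": "jog_arm", "data": {"targets": [[0,0,-1,0,0,0],[0,0,-3,0,0,0],[0,0,-5,0,0,0],[0,0,-5,0,0,0],[-2,-3.4,-5,0,0,0],[-4,-6.8,-5,0,0,0],[-5.75,-9.9,-5,0,0,0],[-5.75,-9.9,-5,0,0,0]]}}

```text
time_s: 6.03
position: [0.6072, -0.0132, 0.1411]
tool_rot: [[-0.97, 0.241, 0.0], [0.241, 0.97, -0.002], [-0.001, -0.001, -1.0]]
ft_force: [0.0, -0.7, -0.6]
grip_width: 0.0003
gripper_force: 0.0
```

Request:
{"op": "jog_arm", "data": {"targets": [[0,0,0,0,0,0],[0,0,1,0,0,0],[0,0,2,0,0,0],[0,0,2.5,0,0,0],[0,0,2.5,0,0,0]]}}

```text
time_s: 6.45
position: [0.6049, -0.0064, 0.1148]
tool_rot: [[-0.972, 0.235, -0.004], [0.235, 0.972, 0.001], [0.004, -0.0, -1.0]]
ft_force: [-1.0, -0.9, -0.5]
grip_width: 0.0001
gripper_force: 0.0
```

```bash
python3 - <<'E'
from h import *
for c in("top","side"):
    im=env.get_image(c); cv2.imwrite(f"pics/{c}2.png",im["frame"][:,:,::-1])
    rc=np.argwhere(im["depth"]>0); P,d=world(im,rc)
    for n,x,y in(("wide",.5735,.102),("small",.541,.211)):
        m=(np.hypot(P[:,0]-x,P[:,1]-y)<.012)&(P[:,2]<.12)
        Q=P[m]; print(c,n,len(Q),np.percentile(Q[:,2],[10,50,90]).round(4))
E
```

```text
top wide 9 [0.0934 0.0947 0.0961]
top small 137 [0.0859 0.1031 0.1065]
side wide 71 [0.0932 0.0941 0.0952]
side small 120 [0.0863 0.0968 0.1053]
```

Wide is in (top about 93–94 mm). Next is the square button.

Request:
{"op": "jog_arm", "data": {"targets": [[0,0,0.2,0,0,0],[0,0,0.4,0,0,0],[0,0,0.6,0,0,0],[0,0,0.8,0,0,0],[0,0,1.0,0,0,0],[0,0,1.1,0,0,0],[0,0,1.2,0,0,0],[0,0,1.2,0,0,0]]}}

```text
time_s: 7.22
position: [0.6059, -0.0075, 0.1046]
tool_rot: [[-0.972, 0.236, -0.0], [0.236, 0.972, 0.0], [0.0, -0.0, -1.0]]
ft_force: [0.2, 0.9, 0.4]
grip_width: -0.0001
gripper_force: 0.0
```

Request:
{"op": "jog_arm", "data": {"targets": [[0,0,0.15,0,0,0],[0,0,0.3,0,0,0],[0,0,0.45,0,0,0],[0,0,0.6,0,0,0],[0,0,0.75,0,0,0],[0,0,0.85,0,0,0],[0,0,0.95,0,0,0],[0,0,0.95,0,0,0]]}}

```text
time_s: 7.88
position: [0.6061, -0.0076, 0.0953]
tool_rot: [[-0.972, 0.237, 0.0], [0.237, 0.972, -0.0], [-0.0, 0.0, -1.0]]
ft_force: [0.9, 0.3, 2.2]
grip_width: 0.0
gripper_force: 1.3
```

Request:
{"op": "jog_arm", "data": {"targets": [[0,0,0.08,0,0,0],[0,0,0.16,0,0,0],[0,0,0.25,0,0,0],[0,0,0.33,0,0,0],[0,0,0.33,0,0,0]]}}

```text
time_s: 8.3
position: [0.6061, -0.0076, 0.0923]
tool_rot: [[-0.972, 0.236, 0.001], [0.236, 0.972, -0.0], [-0.001, -0.0, -1.0]]
ft_force: [0.6, 0.4, 8.8]
grip_width: -0.0002
gripper_force: 4.0
```

Request:
{"op": "jog_arm", "data": {"targets": [[0,0,-1,0,0,0],[0,0,-3,0,0,0],[0,0,-5,0,0,0],[0,0,-5,0,0,0],[1.5,2.57,-5,0,0,0],[3.5,6,-5,0,0,0],[5.5,9.4,-5,0,0,0],[7.5,12.85,-5,0,0,0]]}}

```text
time_s: 8.97
position: [0.5623, 0.1362, 0.1415]
tool_rot: [[-0.971, 0.238, -0.002], [0.238, 0.971, -0.0], [0.002, -0.0, -1.0]]
ft_force: [0.7, -0.1, -0.1]
grip_width: 0.0002
gripper_force: 0.0
```

Request:
{"op": "jog_arm", "data": {"targets": [[2,3.4,0,0,0,0],[4,6.85,0,0,0,0],[4,6.85,0,0,0,0],[4,6.85,0,0,0,0]]}}

```text
time_s: 9.3
position: [0.5397, 0.2127, 0.1416]
tool_rot: [[-0.972, 0.233, -0.001], [0.233, 0.972, -0.0], [0.001, -0.001, -1.0]]
ft_force: [-0.4, -1.0, -1.0]
grip_width: -0.0001
gripper_force: 0.0
```

```bash
python3 - <<'E'
from h import *
for c in("top","side"):
    im=env.get_image(c)
    rc=np.argwhere(im["depth"]>0); P,d=world(im,rc)
    for n,x,y in(("wide",.5735,.102),("sq",.606,-.0075)):
        m=(np.hypot(P[:,0]-x,P[:,1]-y)<.012)&(P[:,2]<.12)
        Q=P[m]; print(c,n,len(Q),np.percentile(Q[:,2],[10,50,90]).round(4))
E
```

```text
top wide 131 [0.093  0.0944 0.096 ]
top sq 126 [0.0926 0.0943 0.0956]
side wide 73 [0.0931 0.0942 0.0954]
side sq 101 [0.0925 0.0939 0.0949]
```

Both are in. Now the small one.

Request:
{"op": "jog_arm", "data": {"targets": [[0,0,1,0,0,0],[0,0,2,0,0,0],[0,0,2.5,0,0,0],[0,0,2.8,0,0,0],[0,0,3.1,0,0,0],[0,0,3.4,0,0,0],[0,0,3.7,0,0,0],[0,0,3.7,0,0,0]]}}

```text
time_s: 10.07
position: [0.5406, 0.211, 0.1045]
tool_rot: [[-0.972, 0.237, -0.001], [0.237, 0.972, -0.0], [0.001, -0.0, -1.0]]
ft_force: [-0.1, 0.2, -0.1]
grip_width: -0.0003
gripper_force: 0.0
```

Request:
{"op": "jog_arm", "data": {"targets": [[0,0,0.15,0,0,0],[0,0,0.3,0,0,0],[0,0,0.45,0,0,0],[0,0,0.6,0,0,0],[0,0,0.75,0,0,0],[0,0,0.85,0,0,0],[0,0,0.95,0,0,0],[0,0,0.95,0,0,0]]}}

```text
time_s: 10.73
position: [0.5409, 0.2111, 0.0954]
tool_rot: [[-0.972, 0.237, 0.0], [0.237, 0.972, 0.0], [-0.0, 0.0, -1.0]]
ft_force: [-0.1, 0.6, 3.3]
grip_width: -0.0001
gripper_force: 1.2
```

Request:
{"op": "jog_arm", "data": {"targets": [[0,0,0.08,0,0,0],[0,0,0.16,0,0,0],[0,0,0.25,0,0,0],[0,0,0.33,0,0,0],[0,0,0.33,0,0,0]]}}

```text
time_s: 11.15
position: [0.5409, 0.2111, 0.0925]
tool_rot: [[-0.972, 0.237, 0.001], [0.237, 0.972, 0.0], [-0.001, 0.0, -1.0]]
ft_force: [-2.2, 1.0, 8.1]
grip_width: 0.0001
gripper_force: 3.9
```

Request:
{"op": "jog_arm", "data": {"targets": [[0,0,-1,0,0,0],[0,0,-3,0,0,0],[0,0,-5,0,0,0],[0,0,-8,0,0,0],[3,2,-10,0,0,0],[6,4,-11,0,0,0],[9,6,-11,0,0,0],[12,8,-11,0,0,0]]}}

```text
time_s: 11.82
position: [0.442, 0.318, 0.2031]
tool_rot: [[-0.971, 0.237, 0.001], [0.237, 0.971, 0.0], [-0.001, 0.001, -1.0]]
ft_force: [0.4, -0.2, -0.0]
grip_width: 0.0001
gripper_force: 0.0
```

Request:
{"op": "jog_arm", "data": {"targets": [[3,2,0,0,0,0],[5,3,0,0,0,0],[5,3,0,0,0,0],[5,3,0,0,0,0]]}}

```text
time_s: 12.15
position: [0.4008, 0.3586, 0.2024]
tool_rot: [[-0.972, 0.234, -0.0], [0.234, 0.972, -0.0], [0.0, -0.0, -1.0]]
ft_force: [1.3, 0.1, -0.0]
grip_width: 0.0004
gripper_force: 0.0
```

```bash
python3 - <<'E'
from h import *
for c in("top","side"):
    im=env.get_image(c); cv2.imwrite(f"pics/{c}3.png",im["frame"][:,:,::-1])
    rc=np.argwhere(im["depth"]>0); P,d=world(im,rc)
    for n,x,y in(("wide",.5735,.102),("sq",.606,-.0075),("small",.541,.211)):
        m=(np.hypot(P[:,0]-x,P[:,1]-y)<(.006 if n=="small" else .012))&(P[:,2]<.12)
        Q=P[m]; print(c,n,len(Q),np.percentile(Q[:,2],[10,50,90]).round(4) if len(Q) else "")
E
```

```text
top wide 128 [0.0932 0.0944 0.096 ]
top sq 125 [0.0924 0.0943 0.0957]
top small 32 [0.0929 0.0944 0.0959]
side wide 75 [0.0935 0.0943 0.0949]
side sq 101 [0.0924 0.0939 0.0949]
side small 20 [0.0929 0.0939 0.0954]
```

View pics/side3.png

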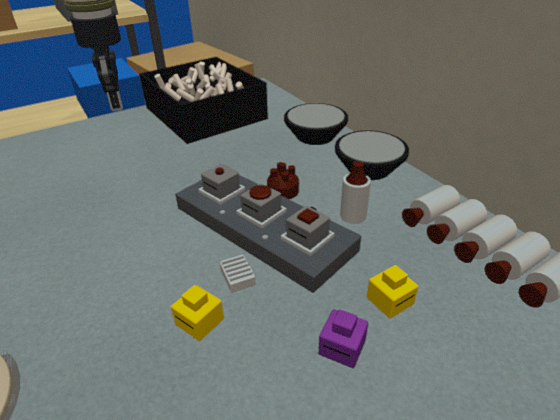

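The side view shows all three buttons low (small at (172,220), wide at (192,261), square at (215,307)). The switches are seated, the bystanders are in place, and the arm is clear.

```bash
python3 -c "
from rig import env
print(env.close_job())"
```

```text
the job is handed in; nothing more can be done
None
```

All three buttons were pressed fully in, in the order wide, square, small, with about 8–9 N measured at each stop; nothing else was touched, and the job is handed in (no verdict was returned).

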